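# Take the narrow drip grille out from under the beer tap

## Task

The narrower of the two drip grilles in the tray under the beer tap is due for a wash. Its back end is tucked under the steel bridge at the tower, so raise its free end over the tray's front lip, draw it out endwise, and lay it gently, without dropping it, flat and lengthwise on the black rubber mat, wholly on the mat. Leave the wide grille in its place.

Things in the scene. Friction and masses are not known exactly. Their poses are not given: they have to be found in the camera images.
- narrow_grille: Grille to take out: rigid steel ladder-work bar, 24 mm wide (x), 200 long (y), 12 thick, 80 to 170 g. Origin: centre of underside. Rests in either lane, +y to the lip, on a 16 mm wide bearer, underside 18 mm above the counter, so the lip stands 18 mm above its underside. Its back 35 mm lies under the bridge with 10 mm free above: it cannot rise level, but its front end can rise 30 mm.
- wide_grille: The other grille, to be left alone: the same steel ladder work, 44 mm wide (x), 200 mm long (y), 12 mm thick, in the other lane of the tray. Origin: centre of its underside.
- tap: Fixed drip tray with tap tower. Origin: on the counter under the tray's centre; +y runs from tower to front lip, the draw-out way. Tray 268 (x) by 240 mm (y); floor 3 mm high, walls and lip 4 mm thick, 36 mm high. Lanes at x = -60 and +60 mm. Steel bridge over y = -120 to -68 mm, underside 40 mm up. Tower 350 mm high behind y = -120; spouts reach y = -100, 220 mm up.
- mat: Black rubber mat, fixed on the counter, beyond the tray's lip: 160 mm (x) by 260 mm (y, its length), 6 mm thick. Origin: centre of its underside.
Things that resemble listed ones, but are neither listed nor needed, are in the scene too. What is shaped like the narrow_grille but pink, turquoise or yellow is not meant.

How it is judged:
By the outcome, as a careful person would: the job done as asked, in the order asked, and still so for the second after the job is handed in, with the robot touching nothing.
It also fails if it takes over 45 s, if anything falls off the work surface, if the arm or the gripper's body presses on something with over 40 N, if the wrist force passes 120 N, or if a joint passes its speed limit or range.

## Robot

A 6-joint arm with a two-finger parallel gripper is mounted at the origin on the work surface. World frame = base frame: x ahead of the robot, y to its left, z up, the work surface at z = 0. Lengths are in m, angles in rad, forces in N, time in s.
With the tool pointing down it reaches from about 0.25 to 0.725 m from the base axis. Payload 4 kg.
Tool frame: the origin (TCP) lies midway between the tips of the shut fingers; the grasp point (between the pads) lies 19 mm behind it; z points along the fingers, y is the direction in which the jaws open and shut (so a half turn about z gives the same grasp; the last joint's range is limited). The gripper opens to 85 mm and grips with 20 to 120 N. Pads are 22 mm wide; open, the fingers measure 114 mm over their backs; the gripper's body (76 mm by 85 mm) begins 54 mm behind the grasp point. The pads swing forward as they close: fully open they stand 13 mm farther back than shut.
Start: joints at [1.284, 0.241, 0.005, 1.335, 0, 1.571], TCP at [0.141, 0.48, 0.231] pointing down, gripper open.
Joint ranges: [-2.72, 2.72], [-1.05, 1.87], [-1.09, 1.28], [-1.99, 2.15], [-1.42, 1.44], [-3.14, 3.14]. Speed limits (rad/s): [2.79, 2.79, 3.14, 3.14, 3.14, 3.14].

## Interface

Orientations are given as a unit quaternion [x, y, z, w].
In Python, from workcell import bot, vision gives the robot as it stands. The module is installed in compiled form; this text tells all that it offers.
- The arm moves only by the tool send_rows, never from a script. Its argument "targets" is a list that holds one entry, the list of rows, each a list of 5 numbers: the shift along the world's x, y, z in cm, then the turn about the world's z in rad, then the finger opening in cm, from 0 to 8.54. A call has 1 to 12 rows; each row is the pose to reach, as a shift and turn from the pose commanded when the call began; what a row does not reach only later rows make up. A row lasts 1/8 s, in which the tool goes at most 62.5 mm and 10.7 degrees, less where a joint would pass 70% of its speed; a pose out of reach is approached as far as the arm can. A call with a gripper value outside its range is refused whole. The fingers move at their own pace and stop on an object; the grip force is fixed at half the most. Time passes only in rows, so rows that repeat a pose let the fingers close. It gives the time, the measured TCP pose, the force and the opening at its end, in the units of the state.
- bot.get_obs(): the state, without advancing time (a new reading comes with each control period).
- vision.camera(name): name is "scene" or "top"; returns the picture (480x640x3 uint8, red, green, blue); there is no depth.
- vision.get_calibration(name): a dict with "vertical_fov" (degrees; the focal length in pixels is half the picture's height over the tangent of half this angle, whatever the lens; pixels are square), "cx", "cy" (the principal point, pixels), "rvec" (rotation vector, rad) and "tvec" (3), from world to camera coordinates, as OpenCV has them. Camera axes: x right, y down, z forward; pixel columns grow to the right and rows downward; lengths in m; the calibration is good to about 2 mm. A picture is of the moment at which its call begins. get_calibration takes no time and is no camera call.
- bot.job_done(): hands the job in, once; it reports no verdict.
Trained networks look in the newest picture that a camera, given by its name, has taken for a name from the list of things; names that differ only in an ending like _2 or _b are one class to them, and where a whole thing is asked for, a point or a joint stands for the part that bears it (a point fixed in the world has none). Each returns a list of dicts, best first, with "score" (0 to 1); they miss things now and then, are a little off and sometimes report something else, mostly with a low value. They report only what shows in the picture. A call takes as long as a camera call. They do not tell look-alikes from the thing itself.
- vision.boxes_of(target, camera): "uv" ([column, row] in pixels, amid what is visible of it).
The state is a dict: "clock": time; "joint_pos": joint angles; "joint_vel": joint speeds; "tau": joint torques, N m; "eef_pos": TCP position; "tool_rot": TCP orientation; "ft_force": force on the tool from outside, world axes, zero at the start; "ft_torque": the same for the moment, N m; "grip_width": finger opening in m.
Only numpy, scipy, OpenCV 4.12 (cv2) and the standard library are available. Lean on these libraries where they do the work, as an engineer would, in place of code of your own. Each camera call takes 0.05 s, during which the arm holds its last target.

## Working session

There is one attempt and no reset: what is moved stays moved. The work goes in short steps, Python scripts to look and compute and a tool call to move; the robot and the scene stay as the last step left them, time stands still between calls to the robot, and variables do not carry over. Pictures are saved under pics/ and viewed, and the job is handed in when it is done.

Besides the shell and the picture viewer there is one more tool, called by a JSON object that holds its "name" and its "arguments". send_rows: Moves the arm, as the interface text tells. Its arguments: {"type":"object","properties":{"targets":{"type":"array"}},"required":["targets"]}

```bash
mkdir -p pics; ls
cat > h.py <<'E'
import numpy as np, cv2
from workcell import bot, vision
def cal(n):
    c=vision.get_calibration(n); f=240/np.tan(np.radians(c["vertical_fov"])/2)
    K=np.array([[f,0,c["cx"]],[0,f,c["cy"]],[0,0,1.]])
    return K,np.array(c["rvec"],float),np.array(c["tvec"],float)
def ray(n,uv,z):
    K,r,t=cal(n);R=cv2.Rodrigues(r)[0];C=-R.T@t
    d=R.T@np.linalg.inv(K)@np.array([uv[0],uv[1],1.]);return C+d*(z-C[2])/d[2]
def proj(n,P):
    K,r,t=cal(n);return cv2.projectPoints(np.array(P,float).reshape(-1,3),r,t,K,None)[0].reshape(-1,2)
E
python3 - <<'E'
from h import *
for n in("scene","top"):
    im=vision.camera(n);cv2.imwrite(f"pics/{n}0.png",im[...,::-1])
    print(n,cal(n)[0][0,0],-cv2.Rodrigues(cal(n)[1])[0].T@cal(n)[2])
    for t in("narrow_grille","wide_grille","tap","mat"):
        print(t,[(np.round(d["uv"]),round(d["score"],2),np.round(ray(n,d["uv"],.03),3)) for d in vision.boxes_of(t,n)])
print(bot.get_obs())
E
```

```text
pics
scene 511.34911320585036 [ 1.31373496 -0.20459234  0.7837271 ]
narrow_grille [(array([342., 264.]), 0.87, array([ 0.476, -0.11 ,  0.03 ])), (array([124., 321.]), 0.75, array([ 0.628, -0.546,  0.03 ])), (array([265., 203.]), 0.71, array([ 0.237, -0.288,  0.03 ])), (array([160., 227.]), 0.71, array([ 0.329, -0.535,  0.03 ]))]
wide_grille []
tap [(array([267., 265.]), 0.78, array([ 0.474, -0.275,  0.03 ]))]
mat [(array([490., 279.]), 0.61, array([0.535, 0.203, 0.03 ]))]
top 512.9750123458882 [ 0.20169393 -0.14213522  1.29548566]
narrow_grille [(array([484., 169.]), 0.83, array([ 0.594, -0.546,  0.03 ])), (array([382., 316.]), 0.81, array([ 0.219, -0.291,  0.03 ])), (array([309., 218.]), 0.61, array([ 0.457, -0.105,  0.03 ])), (array([483., 289.]), 0.58, array([ 0.289, -0.536,  0.03 ]))]
wide_grille [(array([319., 170.]), 0.61, array([ 0.581, -0.128,  0.03 ]))]
tap [(array([364., 197.]), 0.92, array([ 0.515, -0.244,  0.03 ]))]
mat [(array([185., 202.]), 0.91, array([0.49 , 0.209, 0.03 ]))]
{'clock': 0.5, 'joint_pos': array([ 1.28397636e+00,  2.40631050e-01,  4.90881633e-03,  1.33519763e+00,
       -7.93245735e-06,  1.57078204e+00]), 'joint_vel': array([ 0.00061597, -0.00172523,  0.00102266,  0.00162031,  0.0015281 ,
        0.00159759]), 'tau': array([ 9.07766553e-04, -3.71858418e+01,  2.52461010e+01,  2.80457629e-03,
        1.40337424e-04, -1.81390902e-08]), 'eef_pos': array([0.14144151, 0.4795309 , 0.23125607]), 'tool_rot': array([ 1.42911849e-01,  9.89735419e-01, -6.17013193e-05, -4.90282882e-06]), 'ft_force': array([-1.58695531, -0.50108128, -0.64703833]), 'ft_torque': array([-0.01297007, -0.03003348, -0.03012457]), 'grip_width': 0.08526504672369875}
```

View pics/scene0.png

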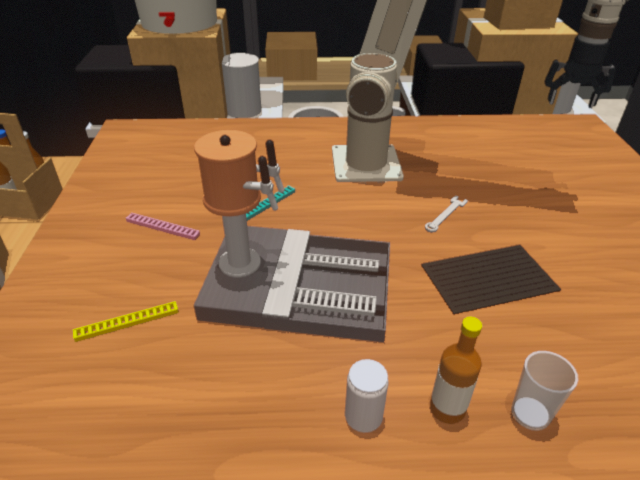

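View pics/top0.png

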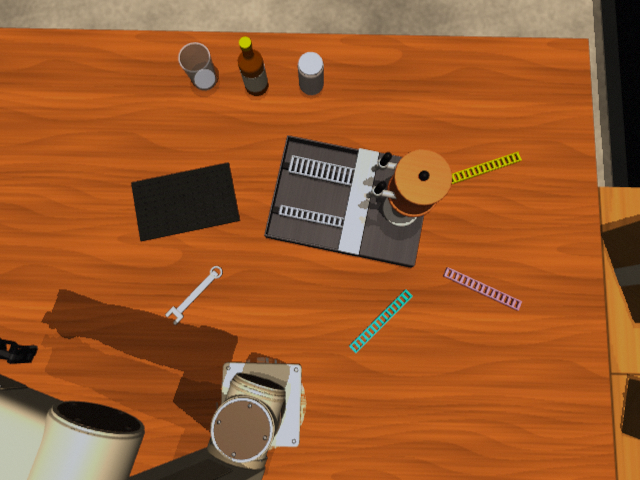

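Run:
```python
import cv2
im=cv2.imread("pics/top0.png")[130:270,140:440];cv2.imwrite("pics/top0c.png",cv2.resize(im,None,fx=2.66,fy=2.66,interpolation=2))
im=cv2.imread("pics/scene0.png")[190:350,180:420];cv2.imwrite("pics/scene0c.png",cv2.resize(im,None,fx=3.3,fy=3.3,interpolation=2))
```

```text
(no output)
```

View pics/top0c.png

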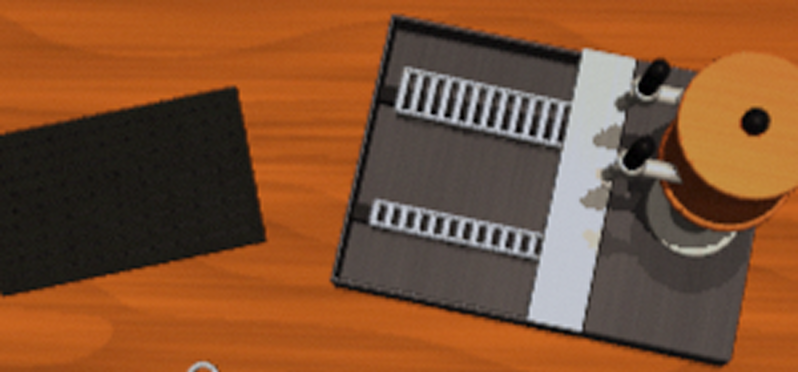

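View pics/scene0c.png

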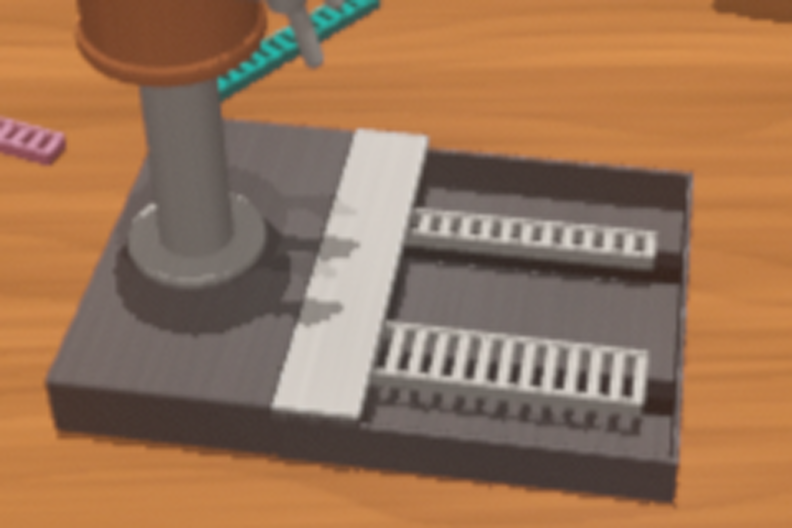

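Candidates for the narrow grille in the top view: steel (309,218), yellow (484,169), turquoise (382,316) and pink (483,289). Only the one at (309,218) is steel, narrow and in a tray lane with its back under the bridge. The enlarged crop confirms that, with the wide one at (319,170). Next I'll fit the poses.

```bash
cat > fit.py <<'E'
from h import *
from scipy.optimize import least_squares
def T(p,L): # p=x,y,yaw
    c,s=np.cos(p[2]),np.sin(p[2]);L=np.atleast_2d(L)
    return np.c_[p[0]+c*L[:,0]-s*L[:,1],p[1]+s*L[:,0]+c*L[:,1],L[:,2]]
def fit(obs,p0):
    f=lambda p:np.concatenate([(proj(n,T(p,[l for l,_ in o]))-[u for _,u in o]).ravel() for n,o in obs.items()])
    r=least_squares(f,p0);return r.x,r.fun.reshape(-1,2)
E
python3 - <<'E'
from fit import *
o=lambda x,y:(140+x/2.66,130+y/2.66); s=lambda x,y:(180+x/3.3,190+y/3.3)
for q in [(395,16),(333,283),(728,362)]: print(ray("top",o(*q),.036))
for q in [(692,174),(675,500)]: print(ray("scene",s(*q),.036))
for q in [(229,162.7),(239.6,220.2),(132,182),(142,240)]: print("mat",ray("top",q,.006))
for q in [(372,202),(374,224),(543,235),(540,257)]: print("g",ray("top",o(*q),.030))
for q in [(656,236),(655,256),(415,210)]: print("gs",ray("scene",s(*q),.030))
E
```

```text
[ 0.66911499 -0.04670054  0.036     ]
[0.40636048 0.00255965 0.036     ]
[ 0.34094189 -0.36622211  0.036     ]
[0.41388661 0.00515801 0.036     ]
[ 0.70143653 -0.0484447   0.036     ]
mat [0.60398986 0.10859873 0.006     ]
mat [0.45174537 0.07340066 0.006     ]
mat [0.54636995 0.35858868 0.006     ]
mat [0.3944864  0.32041873 0.006     ]
g [ 0.48612403 -0.03062748  0.03      ]
g [ 0.46485552 -0.0332989   0.03      ]
g [ 0.45794804 -0.19343715  0.03      ]
g [ 0.43675178 -0.19096212  0.03      ]
gs [ 0.47109542 -0.02738932  0.03      ]
gs [ 0.49095785 -0.03075973  0.03      ]
gs [ 0.43866258 -0.18876465  0.03      ]
```

Run:
```python
from fit import *
o=lambda x,y:(140+x/2.66,130+y/2.66); s=lambda x,y:(180+x/3.3,190+y/3.3)
m=1e-3
tr={"top":[((.134,.12,.036),o(395,16)),((-.134,.12,.036),o(333,283))],"scene":[((-.134,.12,.036),s(692,174)),((.134,.12,.036),s(675,500))]}
# scene: near-bottom corner picked 675,500 is at counter level
tr["scene"][1]=((.134,.12,.0),s(675,502))
p,r=fit(tr,[.515,-.14,-.18]);print("tray",p.round(4),r.round(1).tolist())
ma={"top":[((.08,-.13,.006),(229,162.7)),((-.08,-.13,.006),(239.6,220.2)),((.08,.13,.006),(132,182)),((-.08,.13,.006),(142,240))],
"scene":[((.08,.13,.006),(557,290)),((-.08,.13,.006),(519,247)),((-.08,-.13,.006),(423,274)),((.08,-.13,.006),(464,306))]}
q,r=fit(ma,[.5,.21,.2]);print("mat",q.round(4),r.round(1).tolist())
g={"top":[((.012,.1,.03),o(372,202)),((-.012,.1,.03),o(374,224))],"scene":[((-.012,.1,.03),s(656,233)),((.012,.1,.03),s(655,256))]}
# wider base
w,r=fit(g,[*T(p,[-.06,-.003,0])[0,:2],p[2]]);print("grille free",w.round(4),r.round(1).tolist())
print("grille from tray",T(p,[-.06,-.003,0]))
np.save("p.npy",np.array([p,q]))
W,C=(255,0,0),(0,255,0)
for n,box,k in(("top",(120,440,120,280),2.5),("scene",(180,580,190,350),2)):
    im=cv2.imread(f"pics/{n}0.png");x0,x1,y0,y1=box
    im=cv2.resize(im[y0:y1,x0:x1],None,fx=k,fy=k,interpolation=2)
    def rect(pp,a,b,z,c,cy=0):
        P=(proj(n,T(pp,[(-a,-b+cy,z),(a,-b+cy,z),(a,b+cy,z),(-a,b+cy,z)]))-[x0-.5,y0-.5])*k
        cv2.polylines(im,[P.round().astype(int)],True,c,1)
    rect(p,.134,.12,.036,C);rect(q,.08,.13,.006,C)
    gp=[*T(p,[-.06,-.003,0])[0,:2],p[2]];rect(gp,.012,.1,.03,(0,0,255));rect(p,.134,.026,.044,W,-.094)
    cv2.imwrite(f"pics/{n}_ov.png",im)
```

```text
tray [ 0.519  -0.1374 -0.1785] [[-1.3, -1.2], [-0.7, -0.8], [-0.7, -1.5], [-1.1, -0.5]]
mat [0.5017 0.2191 0.2643] [[-2.1, -3.3], [0.4, -2.5], [-2.7, 0.5], [-1.4, 1.5], [5.6, -1.8], [-0.1, -3.7], [-2.1, -9.3], [-7.9, 8.7]]
grille free [ 0.4728 -0.13   -0.0442] [[0.0, -1.2], [-1.5, -0.2], [-1.3, -0.8], [-0.0, -0.6]]
grille from tray [[ 0.45941071 -0.12973873  0.        ]]
```

View pics/top_ov.png

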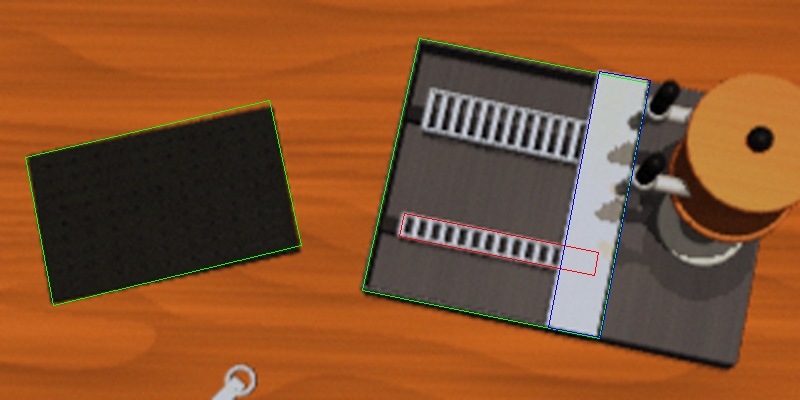

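View pics/scene_ov.png

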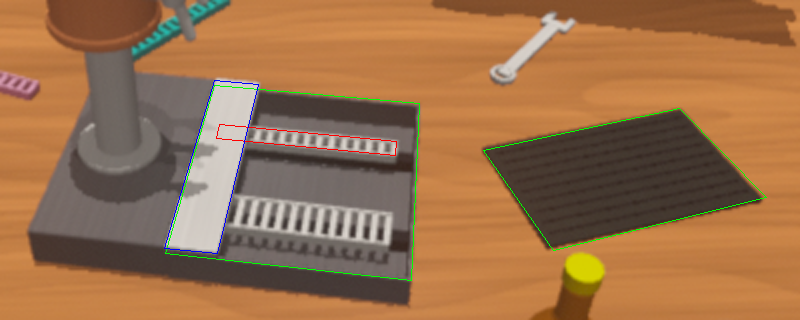

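Run:
```python
from fit import *
res={}
for n,box in(("top",(125,246,155,247)),("scene",(415,570,238,325))):
    im=cv2.imread(f"pics/{n}0.png");x0,x1,y0,y1=box
    sub=im[y0:y1,x0:x1];m=(sub.max(2)<75).astype(np.uint8)
    m=cv2.morphologyEx(m,cv2.MORPH_CLOSE,np.ones((5,5)))
    c=max(cv2.findContours(m,0,2)[0],key=cv2.contourArea)
    a=cv2.contourArea(c);h=cv2.convexHull(c)
    q=cv2.approxPolyN(h,4,ensure_convex=True).reshape(-1,2)+[x0,y0];print(n,a,q.tolist());res[n]=q.astype(float)
best=None
L=[(.08,-.13,.006),(-.08,-.13,.006),(-.08,.13,.006),(.08,.13,.006)]
p0=np.array([.499,.215,.24])
for sel in(["top"],["scene"],["top","scene"]):
    obs={}
    for n in sel:
        P=proj(n,T(p0,L));obs[n]=[(l,res[n][np.argmin(np.linalg.norm(res[n]-u,axis=1))]) for l,u in zip(L,P)]
    q,r=fit(obs,p0);print(sel,q.round(4),r.round(1).tolist())
t=np.load("p.npy");t[1]=q;np.save("p.npy",t)
# top-only/scene-only lip gives calibration spread
p=t[0]
g=T(p,[-.06,.048,0])[0];print("grasp xy",g)
print("mat ctr",q)
o=bot.get_obs();print(o["eef_pos"]);
from scipy.spatial.transform import Rotation as R
M=R.from_quat(o["tool_rot"]).as_matrix();print(M.round(3))
```

```text
top 5812.5 [[240, 220], [140, 241], [131, 182], [228, 162]]
scene 5344.5 [[560, 290], [454, 313], [422, 265], [519, 245]]
['top'] [0.4991 0.2176 0.2354] [[0.6, -0.5], [-0.0, 0.3], [-0.0, 0.3], [-0.5, -0.1]]
['scene'] [0.5026 0.2167 0.242 ] [[-0.4, 1.2], [-1.9, -1.0], [0.4, -0.9], [1.9, -0.4]]
['top', 'scene'] [0.5005 0.2175 0.2388] [[0.5, -1.2], [0.1, -0.5], [0.2, -0.1], [-0.5, -0.5], [-0.5, 0.4], [-1.8, -1.7], [0.6, -1.3], [1.8, -0.9]]
grasp xy [ 0.46846458 -0.07954882  0.        ]
mat ctr [0.50052912 0.21745251 0.23880144]
[0.14144151 0.4795309  0.23125607]
[[-0.959  0.283 -0.   ]
 [ 0.283  0.959 -0.   ]
 [-0.    -0.    -1.   ]]
```

{"name": "send_rows", "arguments": {"targets": [[[32.7,-55.9,-8,-1.462,6],[32.7,-55.9,-8,-1.462,6],[32.7,-55.9,-8,-1.462,6],[32.7,-55.9,-8,-1.462,6],[32.7,-55.9,-8,-1.462,6],[32.7,-55.9,-8,-1.462,6],[32.7,-55.9,-8,-1.462,6],[32.7,-55.9,-8,-1.462,6],[32.7,-55.9,-8,-1.462,6],[32.7,-55.9,-8,-1.462,6],[32.7,-55.9,-8,-1.462,6],[32.7,-55.9,-8,-1.462,6]]]}}

```text
clock: 2.0
eef_pos: [0.469, -0.0811, 0.1508]
tool_rot: [0.768, 0.64, -0.0, -0.0]
ft_force: [0.3, 0.5, -0.3]
grip_width: 0.0601
```

{"name": "send_rows", "arguments": {"targets": [[[0,0,-5,0,6],[0,0,-9,0,6],[0,0,-9,0,6]]]}}

```text
clock: 2.38
eef_pos: [0.4649, -0.0779, 0.059]
tool_rot: [0.767, 0.642, -0.002, -0.003]
ft_force: [0.1, 0.7, 0.9]
grip_width: 0.06
```

Run:
```python
from fit import *
o=bot.get_obs();print(o["eef_pos"],o["tool_rot"])
for n,b in(("top",(240,400,140,260)),("scene",(220,420,200,350))):
    im=vision.camera(n)[b[2]:b[3],b[0]:b[1],::-1];cv2.imwrite(f"pics/{n}1.png",cv2.resize(im,None,fx=3.9,fy=3.9,interpolation=2))
```

```text
[ 0.46487455 -0.07789778  0.05900916] [ 0.76670993  0.64198226 -0.00239476 -0.00298666]
```

View pics/top1.png

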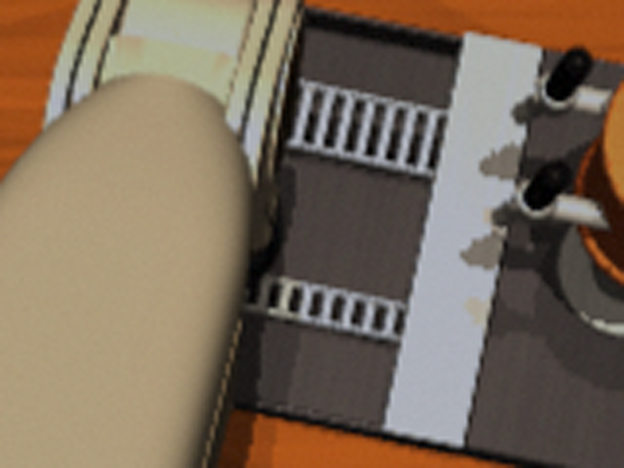

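View pics/scene1.png

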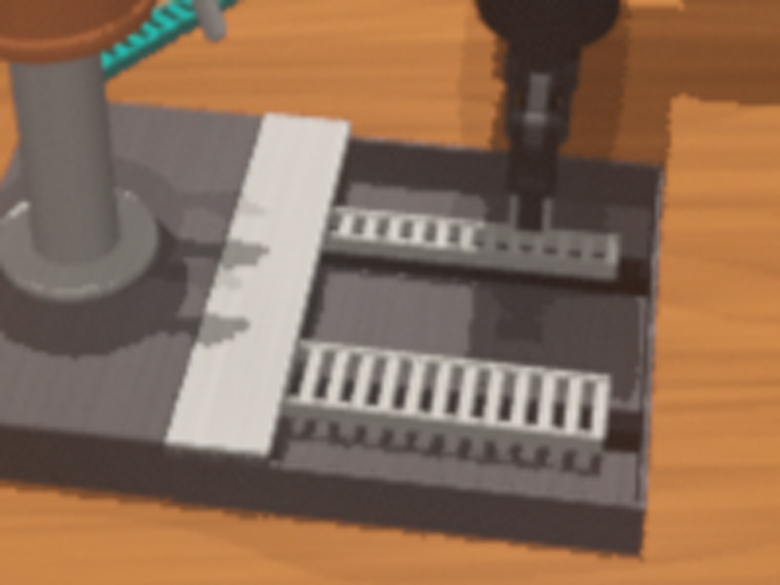

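Run:
```python
from fit import *
from scipy.spatial.transform import Rotation as R
o=bot.get_obs();M=R.from_quat(o["tool_rot"]).as_matrix();print(o["eef_pos"],o["grip_width"])
P=[o["eef_pos"]+M[:,1]*s*o["grip_width"]/2-M[:,2]*.006 for s in(-1,0,1)]
print(np.round(P,3),((proj("scene",P)-[220,200])*3.9).round(), np.degrees(np.arctan2(M[1,1],M[0,1])))
p=np.load("p.npy")[0];c,s=np.cos(p[2]),np.sin(p[2]);d=o["eef_pos"][:2]-p[:2];print("tcp in tray",c*d[0]+s*d[1],-s*d[0]+c*d[1])
print(((proj("scene",T(p,[(-.06,.097,.03),(-.072,.097,.03),(-.048,.097,.03),(-.06,.048,.03)]))-[220,200])*3.9).round())
```

```text
[ 0.46865455 -0.07868918  0.06230667] 0.05987763056874299
[[ 0.439 -0.073  0.068]
 [ 0.469 -0.079  0.068]
 [ 0.498 -0.084  0.068]] [[537. 154.]
 [533. 188.]
 [529. 223.]] -10.127402085174266
tcp in tray -0.0599656569097312 0.04887970564416812
[[614. 247.]
 [615. 233.]
 [613. 261.]
 [528. 239.]]
```

{"name": "send_rows", "arguments": {"targets": [[[0,0,-2.5,0,6],[0,0,-4.4,0,6],[0,0,-4.4,0,6],[0,0,-4.4,0,6],[0,0,-4.4,0,6]]]}}

```text
clock: 3.1
eef_pos: [0.4697, -0.0796, 0.0188]
tool_rot: [0.767, 0.641, 0.001, 0.001]
ft_force: [-0.6, -1.3, -0.4]
grip_width: 0.0602
```

{"name": "send_rows", "arguments": {"targets": [[[0,0,-0.1,0,6],[0,0,-0.1,0,0],[0,0,-0.1,0,0],[0,0,-0.1,0,0],[0,0,-0.1,0,0],[0,0,-0.1,0,0],[0,0,-0.1,0,0],[0,0,-0.1,0,0]]]}}

```text
clock: 4.1
eef_pos: [0.4687, -0.0795, 0.0166]
tool_rot: [0.767, 0.641, 0.0, 0.0]
ft_force: [-0.6, -0.8, 4.9]
grip_width: 0.0222
```

{"name": "send_rows", "arguments": {"targets": [[[0,0,0.4,0,0],[0,0,0.8,0,0],[0,0,0.8,0,0],[0,0,0.8,0,0]]]}}

```text
clock: 4.6
eef_pos: [0.4683, -0.0794, 0.0242]
tool_rot: [0.767, 0.641, -0.0, -0.0]
ft_force: [-0.2, -0.7, -1.6]
grip_width: 0.0226
```

Run:
```python
from fit import *
n,b="scene",(220,420,200,350)
im=vision.camera(n)[b[2]:b[3],b[0]:b[1],::-1];cv2.imwrite(f"pics/{n}2.png",cv2.resize(im,None,fx=3.9,fy=3.9,interpolation=2))
```

```text
(no output)
```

View pics/scene2.png

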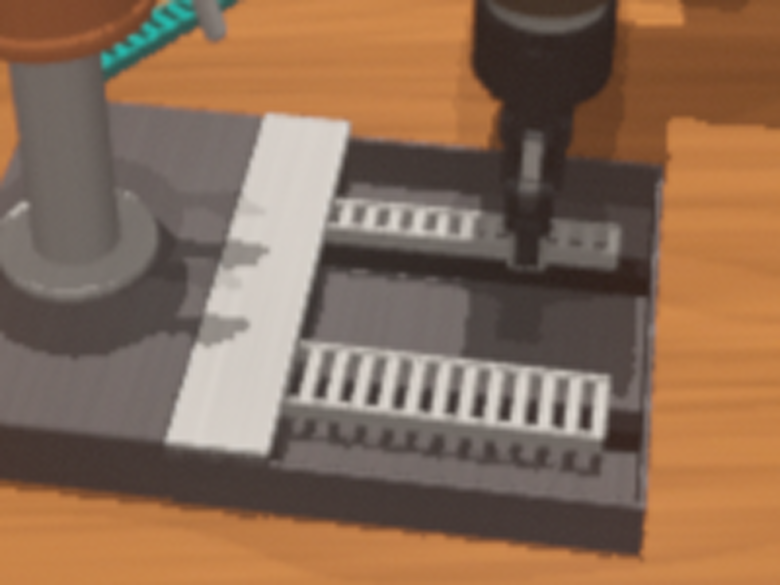

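{"name": "send_rows", "arguments": {"targets": [[[0,0,0.2,0,0],[0,0,0.4,0,0],[0,0,0.6,0,0],[0,0,0.8,0,0],[0,0,0.8,0,0]]]}}

```text
clock: 5.28
eef_pos: [0.4682, -0.0793, 0.0322]
tool_rot: [0.767, 0.641, -0.0, -0.0]
ft_force: [-0.4, 0.1, -4.0]
grip_width: 0.0225
```

{"name": "send_rows", "arguments": {"targets": [[[0,0,0.2,0,0],[0,0,0.4,0,0],[0,0,0.6,0,0],[0,0,0.7,0,0],[0,0,0.7,0,0]]]}}

```text
clock: 5.9
eef_pos: [0.4682, -0.0795, 0.0393]
tool_rot: [0.767, 0.641, -0.0, -0.0]
ft_force: [-1.0, -1.2, -3.5]
grip_width: 0.0222
```

Run:
```python
from fit import *
n,b="scene",(220,420,200,350)
im=vision.camera(n)[b[2]:b[3],b[0]:b[1],::-1];cv2.imwrite(f"pics/{n}3.png",cv2.resize(im,None,fx=3.9,fy=3.9,interpolation=2))
p=np.load("p.npy")[0]
for z in(.036,.04,.045,.05): print(z,((proj("scene",T(p,[(-.048,.097,z)]))-[220,200])*3.9).round())
```

```text
0.036 [[614. 253.]]
0.04 [[614. 248.]]
0.045 [[615. 241.]]
0.05 [[616. 235.]]
```

View pics/scene3.png

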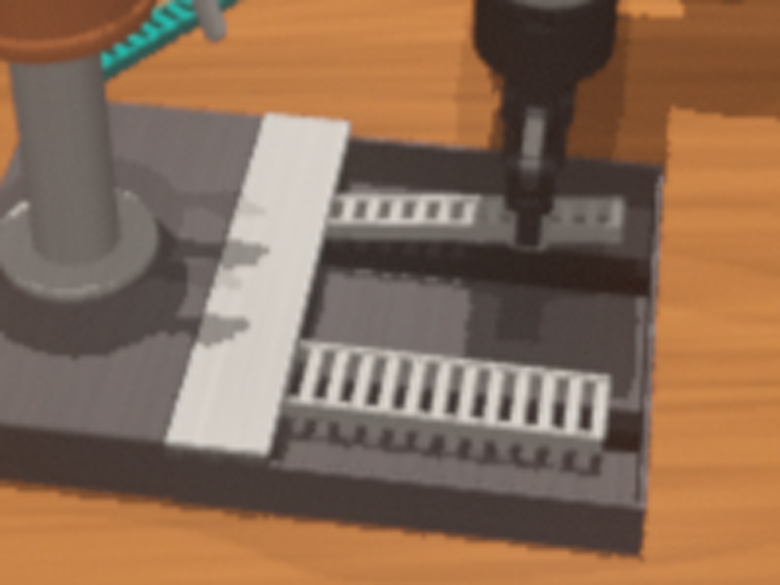

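{"name": "send_rows", "arguments": {"targets": [[[0.18,0.98,0.1,0,0],[0.36,1.97,0.1,0,0],[0.53,2.95,0.1,0,0],[0.71,3.94,0.1,0,0],[0.89,4.92,0.1,0,0],[0.89,4.92,0.1,0,0]]]}}

```text
clock: 6.7
eef_pos: [0.4778, -0.0294, 0.0405]
tool_rot: [0.767, 0.642, 0.0, 0.0]
ft_force: [0.5, -1.0, -1.3]
grip_width: 0.0227
```

Run:
```python
from fit import *
n,b="scene",(220,420,200,350)
im=vision.camera(n)[b[2]:b[3],b[0]:b[1],::-1];cv2.imwrite(f"pics/{n}4.png",cv2.resize(im,None,fx=3.9,fy=3.9,interpolation=2))
```

```text
(no output)
```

View pics/scene4.png

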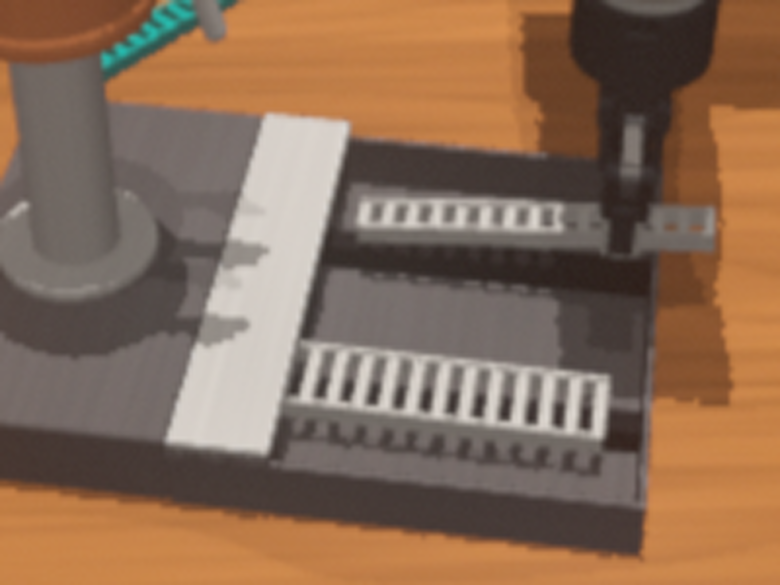

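{"name": "send_rows", "arguments": {"targets": [[[0.2,1,1,0,0],[0.4,2,2.5,0,0],[0.7,4,4,0,0],[1.1,6.2,5,0,0],[1.6,9,5,0,0],[2.1,12,5,0,0],[2.6,14.5,5,0,0],[3.1,17.2,5,0,0],[3.1,17.2,5,0,0],[3.1,17.2,5,0,0]]]}}

```text
clock: 8.0
eef_pos: [0.5081, 0.1416, 0.0905]
tool_rot: [0.767, 0.641, -0.0, 0.0]
ft_force: [-0.1, -0.1, -0.5]
grip_width: 0.0224
```

Run:
```python
from fit import *
p,q=np.load("p.npy");o=bot.get_obs();print(o["eef_pos"],o["clock"])
print("to go cm",(T(q,[0,.051,0])[0,:2]-o["eef_pos"][:2])*100,q[2]-p[2])
n="scene"
im=vision.camera(n)[...,::-1];im=im[120:360,300:620];cv2.imwrite(f"pics/{n}5.png",cv2.resize(im,None,fx=2.5,fy=2.5,interpolation=2))
```

```text
[0.5081333  0.1415852  0.09054228] 8.0
to go cm [-1.96676313 12.54200321] 0.41727424363730853
```

View pics/scene5.png

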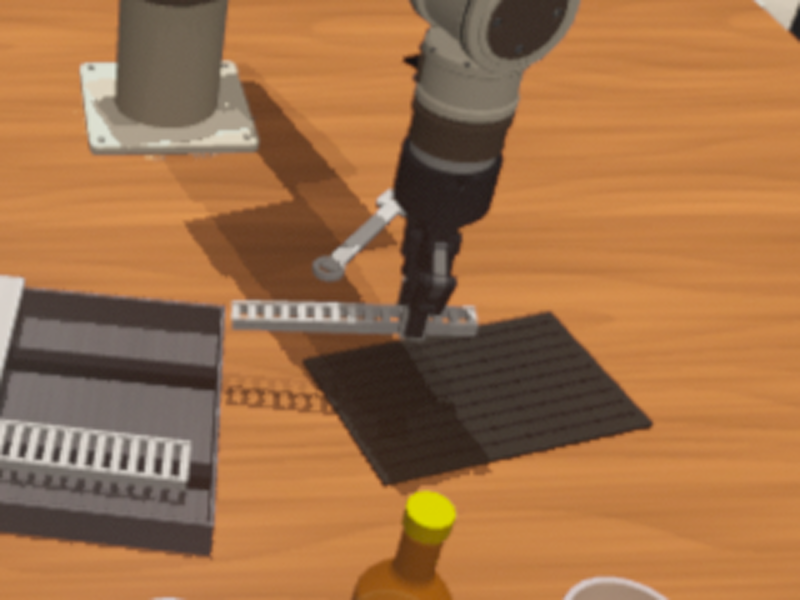

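{"name": "send_rows", "arguments": {"targets": [[[-0.4,3,0,0.1,0],[-0.8,6,0,0.2,0],[-1.3,9,0,0.3,0],[-2.0,12.5,0,0.417,0],[-2.0,12.5,-2,0.417,0],[-2.0,12.5,-4,0.417,0],[-2.0,12.5,-5.5,0.417,0],[-2.0,12.5,-5.5,0.417,0],[-2.0,12.5,-5.5,0.417,0]]]}}

```text
clock: 9.18
eef_pos: [0.4889, 0.2666, 0.0359]
tool_rot: [0.618, 0.786, 0.0, 0.0]
ft_force: [-0.6, 0.1, -1.2]
grip_width: 0.0221
```

Run:
```python
from fit import *
n="scene"
im=vision.camera(n)[...,::-1];im=im[200:350,400:600];cv2.imwrite(f"pics/{n}6.png",cv2.resize(im,None,fx=3.9,fy=3.9,interpolation=2))
```

```text
(no output)
```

View pics/scene6.png

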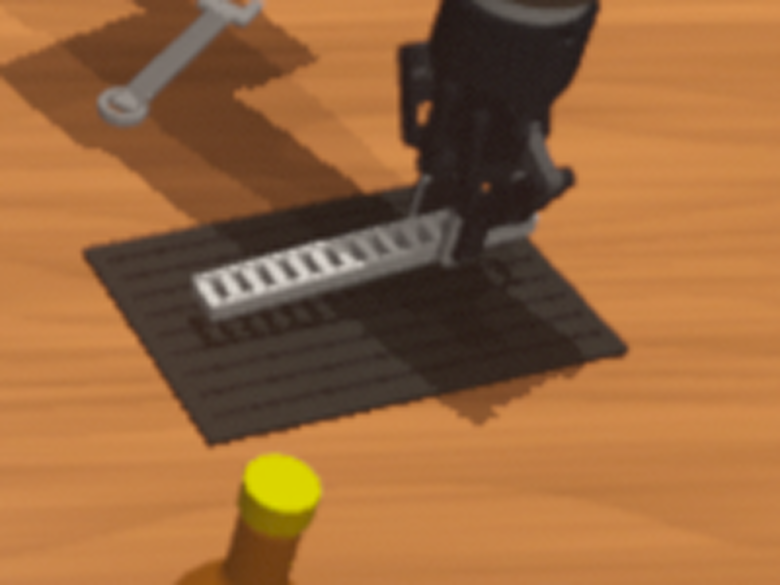

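{"name": "send_rows", "arguments": {"targets": [[[0,0,-0.5,0,0],[0,0,-1.0,0,0],[0,0,-1.4,0,0],[0,0,-1.8,0,0],[0,0,-2.1,0,0],[0,0,-2.3,0,0],[0,0,-2.5,0,0],[0,0,-2.5,0,0]]]}}

```text
clock: 10.22
eef_pos: [0.4886, 0.267, 0.0105]
tool_rot: [0.618, 0.786, 0.0, 0.0]
ft_force: [-0.4, 1.7, 2.1]
grip_width: 0.0223
```

{"name": "send_rows", "arguments": {"targets": [[[0,0,-0.1,0,0],[0,0,-0.2,0,0],[0,0,-0.3,0,0],[0,0,-0.4,0,0],[0,0,-0.4,0,0]]]}}

```text
clock: 10.85
eef_pos: [0.4884, 0.2668, 0.0063]
tool_rot: [0.618, 0.786, 0.0, 0.0]
ft_force: [0.1, 1.9, 3.9]
grip_width: 0.0224
```

Run:
```python
from fit import *
n="scene"
im=vision.camera(n)[...,::-1];im=im[220:340,410:570];cv2.imwrite(f"pics/{n}7.png",cv2.resize(im,None,fx=5,fy=5,interpolation=2))
```

```text
(no output)
```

View pics/scene7.png

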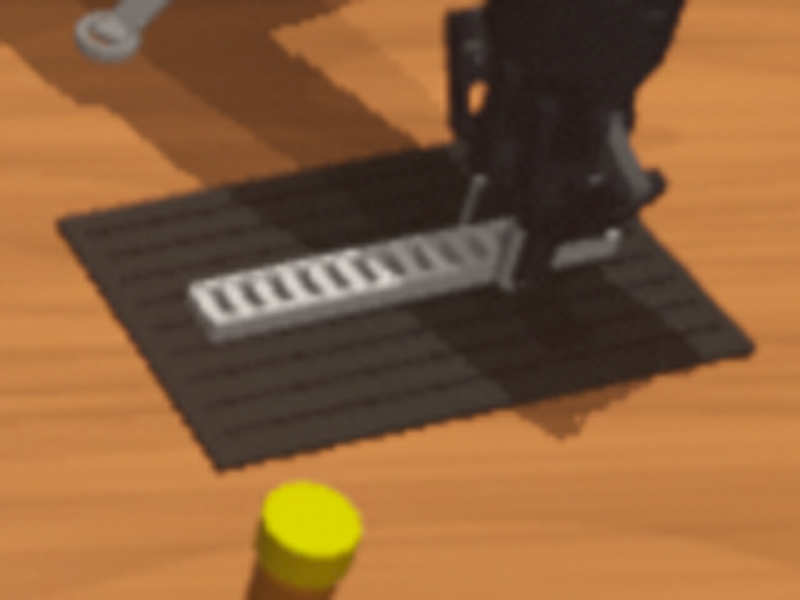

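{"name": "send_rows", "arguments": {"targets": [[[0,0,-0.05,0,0],[0,0,-0.1,0,0],[0,0,-0.1,0,0],[0,0,-0.1,0,0]]]}}

```text
clock: 11.4
eef_pos: [0.4885, 0.2668, 0.0063]
tool_rot: [0.618, 0.786, 0.0, 0.0]
ft_force: [-2.1, 2.3, 9.0]
grip_width: 0.0221
```

{"name": "send_rows", "arguments": {"targets": [[[0,0,0,0,2.3],[0,0,0,0,2.5],[0,0,0,0,2.8],[0,0,0,0,3.5],[0,0,0,0,4.5],[0,0,0,0,4.5]]]}}

```text
clock: 12.15
eef_pos: [0.4876, 0.2663, 0.0046]
tool_rot: [0.618, 0.786, -0.001, -0.0]
ft_force: [0.2, -0.3, -0.3]
grip_width: 0.0449
```

{"name": "send_rows", "arguments": {"targets": [[[0,0,0.5,0,4.5],[0,0,2,0,4.5],[0,0,5,0,4.5],[0,0,10,0,4.5],[-5,5,15,0,4.5],[-10,10,15,0,4.5],[-15,14,15,0,4.5],[-15,14,15,0,4.5],[-15,14,15,0,4.5]]]}}

```text
clock: 13.28
eef_pos: [0.3368, 0.4084, 0.1568]
tool_rot: [0.616, 0.788, 0.001, -0.0]
ft_force: [0.2, -0.3, -0.2]
grip_width: 0.0451
```

Run:
```python
from fit import *
p,q=np.load("p.npy")
for n,b,k in(("scene",(200,580,190,350),2.1),("top",(120,440,120,280),2.5)):
    im=vision.camera(n)[b[2]:b[3],b[0]:b[1],::-1];im=cv2.resize(im,None,fx=k,fy=k,interpolation=2)
    cv2.imwrite(f"pics/{n}8.png",im)
    print(n,[(np.round(d["uv"]),round(d["score"],2)) for d in vision.boxes_of("narrow_grille",n)])
    print(proj(n,T(q,[0,0,.018])), proj(n,T(p,[-.06,-.003,.03])))
```

```text
scene [(array([266., 200.]), 0.76), (array([125., 320.]), 0.73), (array([160., 228.]), 0.65)]
[[490.30547994 271.84323387]] [[332.45152973 259.10471667]]
top [(array([378., 320.]), 0.95), (array([481., 289.]), 0.88), (array([483., 169.]), 0.68), (array([174., 202.]), 0.56)]
[[183.66280045 199.30788136]] [[318.81257562 217.19920908]]
```

View pics/scene8.png

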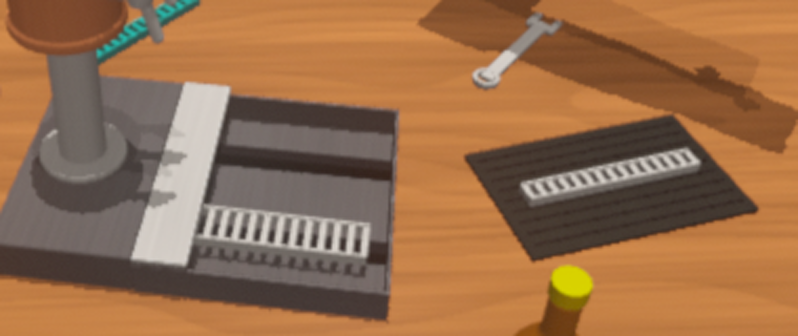

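View pics/top8.png

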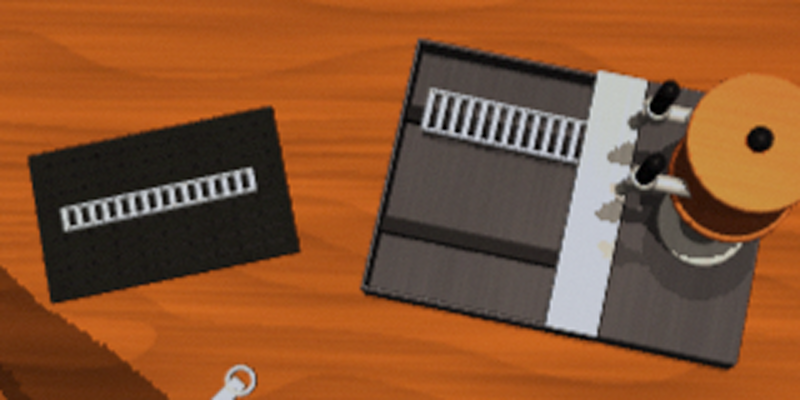

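Both pictures show the grille flat and lengthwise on the mat, wholly inside its edges (top crop: columns 62–257, mat about 30–298). The wide grille is unmoved at (505,125) in the top crop, and the gripper is clear of everything.

```bash
python3 -c "
from workcell import bot
print(bot.job_done())"
```

```text
the job is handed in; nothing more can be done
None
```

The narrow steel grille is lying flat and lengthwise on the rubber mat, and the job is handed in. I lifted its free end over the lip, drew it out endwise from under the bridge and carried it to the mat. I lowered it until it touched (about 9 N) before opening the fingers. The last move ended at 13.3 s, well inside the 45 s limit, and the highest force in the readings was about 9 N.

**Last checks:** Both cameras show the grille wholly on the mat, with the wide grille and the tray unmoved and the gripper well clear.

**Disagreements:**
- The finder missed the placed grille in the last scene picture and scored it only 0.56 in the top one, at (174,202). Both pictures show it clearly.
- The finger opening while gripping read 22 mm rather than the stated 24 mm. The grip still held throughout.

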